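# Let the ratchet clamp off a glued picture frame

### The job

The glue in the small picture frame has set. On the clamp that holds the open frame, press down the thumb plate to lift the sprung pawl off the ratchet wheel, and keep it pressed until the jaw has run all the way back from the frame; then let go. Leave the frame lying where it is, and keep the other clamp, with the solid board in it, shut.

Things in the scene. Friction and masses are not known exactly. Their poses are not given: they have to be found in the camera images.
- thumb_plate (a point): Centre of the upper face of the thumb plate of the frame's clamp: level ribbed steel, 42 x 40 mm, 5 thick, 100 mm above the table, at the clamp's end nearer the robot. x runs along the clamp to the fence, z up. Tail of the pawl lever, pinned 60 mm on along x. Sprung (2 to 4 N): about 7 mm down clears the teeth, 26 mm is the stop, press 15 to 20. Nothing near stands over 105 mm.
- frame_clamp_jaw (a joint): How far the frame's clamp has backed off, m: 0 shut, 0.032 all the way back. While the pawl is held clear, a spring runs it back in about 3 s; a pawl dropped early catches a tooth each 8 mm and can be pressed again. Clamp: fixed, 310 x 100 mm aluminium base, fence, wood, sliding jaw, toothed steel wheel on edge (68 mm across), then the thumb plate.
- frame_middle (a point): Centre, half-way up, of the loose picture frame of pale wood lying in its clamp between jaw and fence: 109 mm along the clamp, 90 across, 18 high, mouldings 16 mm wide round an open middle. Its underside is 12 mm above the table; its middle is about 255 mm from the thumb plate. x runs along the clamp to the fence, z up.
- board_clamp_jaw (a joint): How far the other clamp's jaw has backed off, m: 0 shut, and to stay so. That clamp is the same in every part but holds a solid board of the same pale wood, 109 x 80 x 18 mm, without an opening. The two clamps stand side by side, 0.3 to 0.6 m apart, either one on the robot's left.

How it is judged:
At the end, for the whole second after the job is handed in: The jaw of the clamp with the open frame is all the way back (within 5 mm of its 32 mm travel), the frame lies within 20 mm of where it was, and the other clamp's jaw is still shut (within 5 mm) (value of joint frame_clamp_jaw above 0.027 m and value of joint board_clamp_jaw below 0.005 m and distance of frame_middle from where it was at the start of the episode below 0.02 m); the robot touches nothing.
It fails at once if the clamp that holds the solid board is let off (its jaw backs off by 5 mm) (value of joint board_clamp_jaw above 0.005 m).
It also fails if it takes over 29 s, if anything falls off the work surface, if the arm or the gripper's body presses on something with over 40 N, if the wrist force passes 120 N, or if a joint passes its speed limit or range.

### The arm

A 6-joint arm with a two-finger parallel gripper is mounted at the origin on the work surface. World frame = base frame: x ahead of the robot, y to its left, z up, the work surface at z = 0. Lengths are in m, angles in rad, forces in N, time in s.
With the tool pointing down it reaches from about 0.35 to 0.975 m from the base axis. Payload 4.9 kg.
Tool frame: the origin (TCP) lies on the front face of the gripper's body, between the roots of the fingers; the fingertips stand 73 mm ahead of it and the grasp point (between the pads) lies 54 mm ahead of it (tip_extent is the distance from the TCP to the fingertips, in m); y points along the fingers, x is the direction in which the jaws open and shut, and the axes are right-handed (so a half turn about y gives the same grasp; the last joint's range is limited). The gripper opens to 85 mm and grips with 20 to 120 N. Pads are 22 mm wide; open, the fingers measure 114 mm over their backs; the gripper's body (76 mm by 85 mm) begins 54 mm behind the grasp point. The pads swing forward as they close: fully open they stand 13 mm farther back than shut.
Start: joints at [-1.406, 0.053, 1.613, -0, 1.476, -0.119], TCP at [0.175, -0.6, 0.304] pointing down, gripper open.
Joint ranges: [-3.01, 3.01], [-1.01, 2.22], [0.06, 2.58], [-1.02, 4.17], [0.09, 2.62], [-3.14, 3.14]. Speed limits (rad/s): [2.57, 2.57, 3.14, 3.14, 3.14, 3.14].

### API

Orientations are given as a unit quaternion [w, x, y, z].
In Python, from plant import state, grab_frame, camera_info, job_done, tip_extent gives the robot as it stands.
- The arm moves only by the tool carry_out, never from a script. Its argument "rows" is a list that holds one entry, the list of rows, each a list of 7 numbers: the turn, a rotation vector about the world's x, y, z as a fraction of full scale, then the shift along the world's x, y, z as a fraction of full scale, then the finger opening in mm, from 0 to 85.4. A call has 1 to 5 rows; each row shifts and turns the commanded pose from where the row before left it; what a row does not reach is not made up. Full scale, the value 1, is 40 mm for a shift and 4 degrees for a turn. A row lasts 1/10 s, in which the tool goes at most 50 mm and 8.59 degrees, less where a joint would pass 70% of its speed; a pose out of reach is approached as far as the arm can. A call with a number of a shift or a turn outside -1 to 1 is refused whole. A call with a gripper value outside its range is refused whole. The fingers move at their own pace and stop on an object; the grip force is fixed at half the most. Time passes only in rows, so rows that do not move let the fingers close. It gives the time, the measured TCP pose, the force and the opening at its end, in the units of the state.
- state(): the state, without advancing time (a new reading comes with each control period).
- grab_frame(name): name is "side" or "top" or "wrist"; returns the picture (400x640x3 uint8, blue, green, red); there is no depth.
- camera_info(name): a dict with "intrinsics" (3x3 intrinsics, pixels), "xyz" and "rotation" of the camera in the world; the wrist camera has in their place "tool_from_camera" (4x4, takes a point from camera to tool coordinates, whose origin is the TCP and whose axes are the tool frame's). Camera axes: x right, y down, z forward; pixel columns grow to the right and rows downward; lengths in m; the calibration is good to about 2 mm. A picture is of the moment at which its call begins: read the wrist's pose just before it. camera_info takes no time and is no camera call.
- job_done(): hands the job in, once; it reports no verdict.
The state is a dict: "time": time; "joint_pos": joint angles; "joint_vel": joint speeds; "joint_efforts": joint torques, N m; "tool_pos": TCP position; "tool_rot": TCP orientation; "contact_force": force on the tool from outside, world axes, zero at the start; "ft_torque": the same for the moment, N m; "gripper_width": opening from 0.0 (shut) to 1.0 (fully open).
Only numpy, scipy, OpenCV 4.12 (cv2) and the standard library are available. Lean on these libraries where they do the work, as an engineer would, in place of code of your own. Each camera call takes 0.05 s, during which the arm holds its last target.

## Working session

There is one attempt and no reset: what is moved stays moved. The work goes in short steps, Python scripts to look and compute and a tool call to move; the robot and the scene stay as the last step left them, time stands still between calls to the robot, and variables do not carry over. Pictures are saved under pics/ and viewed, and the job is handed in when it is done.

Besides the shell and the picture viewer there is one more tool, called after ">>>" as name(argument=value, ...) on one line, values as JSON. carry_out: Moves the arm, as the interface text tells. Shift numbers are shares of 40 mm and turn numbers shares of 4 degrees, none past 1 either way. Its arguments: {"type":"object","properties":{"rows":{"type":"array"}},"required":["rows"]}

```bash
mkdir -p pics
python3 - <<'E'
from plant import *
import cv2
s=state();print(s)
for n in("side","top"):
    cv2.imwrite(f"pics/{n}0.png",grab_frame(n)); print(n,camera_info(n))
print(camera_info("wrist"),tip_extent if not callable(tip_extent) else tip_extent())
E
```

```text
{'time': 0.0, 'joint_pos': array([-1.40599137e+00,  5.34005135e-02,  1.61426182e+00, -5.18036978e-06,
        1.47599827e+00, -1.19006381e-01]), 'joint_vel': array([ 0.00088603, -0.0008839 ,  0.00012724,  0.00075105, -0.00097235,
       -0.00017705]), 'joint_efforts': array([ 3.36509904e-03, -3.93684912e+01, -3.70171773e+01,  7.26807116e-05,
        7.09993605e-03,  8.86109149e-06]), 'tool_pos': array([ 0.17492985, -0.59954118,  0.30265502]), 'tool_rot': array([ 0.56619258, -0.56518519,  0.42478878, -0.42372888]), 'contact_force': array([ 0.08645243,  0.63717577, -0.42099789]), 'ft_torque': array([ 0.02291235,  0.02491475, -0.0148911 ]), 'gripper_width': 0.9985583578354512}
side {'intrinsics': array([[421.7377939 ,   0.        , 314.02990873],
       [  0.        , 421.7377939 , 198.86213843],
       [  0.        ,   0.        ,   1.        ]]), 'xyz': array([ 0.39474263, -0.90126681,  0.57868922]), 'rotation': array([-0.50475392,  0.85387785, -0.11046187,  0.06256416])}
top {'intrinsics': array([[458.34510863,   0.        , 321.98528179],
       [  0.        , 458.34510863, 197.44349598],
       [  0.        ,   0.        ,   1.        ]]), 'xyz': array([ 0.51033398, -0.02126672,  1.08611654]), 'rotation': array([ 0.02715828, -0.70503312,  0.70757991, -0.0390052 ])}
{'intrinsics': array([[305.52404593,   0.        , 317.41223408],
       [  0.        , 305.52404593, 203.19636664],
       [  0.        ,   0.        ,   1.        ]]), 'tool_from_camera': array([[ 9.99999305e-01,  1.04721333e-03,  5.40884033e-04,
         2.31103367e-04],
       [-1.71047685e-04, -3.25105185e-01,  9.45677847e-01,
        -7.00391612e-02],
       [ 1.16617065e-03, -9.45677282e-01, -3.25104780e-01,
         8.45554950e-02],
       [ 0.00000000e+00,  0.00000000e+00,  0.00000000e+00,
         1.00000000e+00]])} 0.0726
```

View pics.

View pics/side0.png

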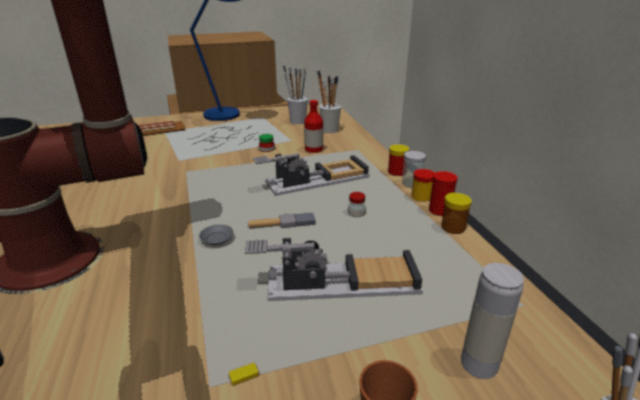

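View pics/top0.png

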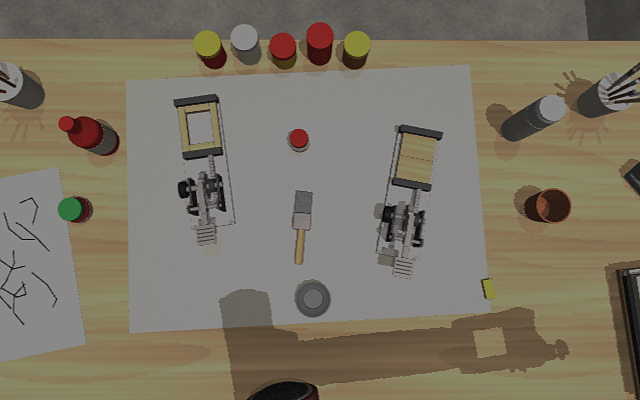

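Top view: the open frame is in the clamp at top (200,128), with its thumb plate at about (206,235). The solid board is in the right-hand clamp at (415,158). In the side view the frame's clamp is the far one, with its plate near (263,160). I'll zoom in on both.

Run:
```python
import cv2,numpy as np
a=cv2.imread("pics/top0.png")[80:260,160:250];b=cv2.imread("pics/side0.png")[140:200,240:380]
cv2.imwrite("pics/zt.png",np.clip(cv2.resize(a[100:180],None,fx=7,fy=7,interpolation=2)*1.5,0,255));cv2.imwrite("pics/zs.png",np.clip(cv2.resize(b,None,fx=5.5,fy=5.5,interpolation=2)*1.5,0,255))
```

```text
[ WARN:0@0.100] global loadsave.cpp:1063 imwrite_ Unsupported depth image for selected encoder is fallbacked to CV_8U.
```

View pics/zt.png

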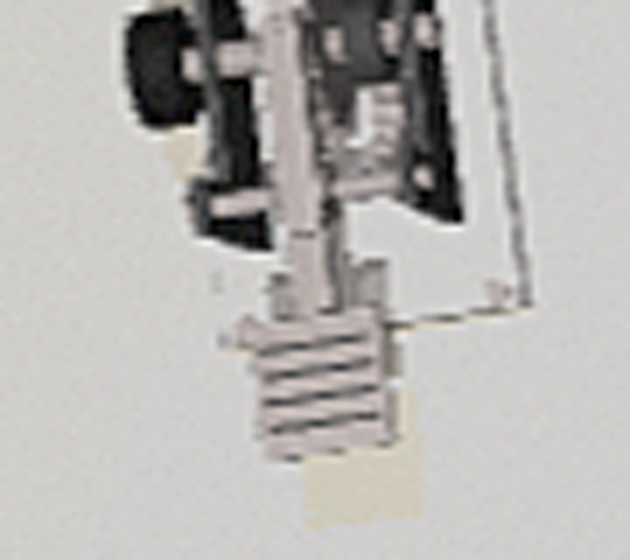

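View pics/zs.png

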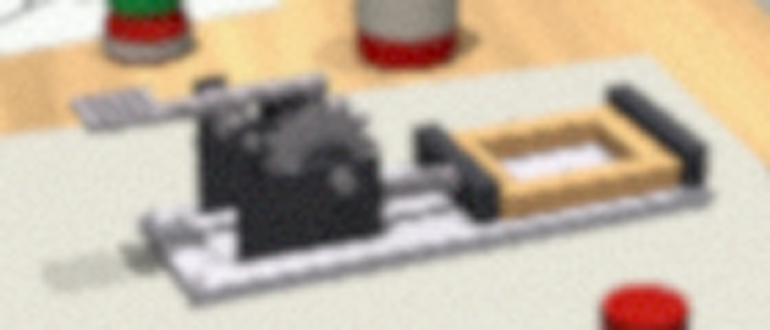

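```bash
cat > h.py <<'E'
from plant import *
import numpy as np,cv2
from scipy.spatial.transform import Rotation as R
def q(v): return R.from_quat([v[1],v[2],v[3],v[0]])
def ray(c,px,s=None):
    i=camera_info(c);d=np.linalg.solve(i["intrinsics"],[*px,1.])
    if c=="wrist":
        T=i["tool_from_camera"];Rt=q(s["tool_rot"]).as_matrix()
        o=s["tool_pos"]+Rt@T[:3,3];d=Rt@T[:3,:3]@d
    else: o=np.array(i["xyz"]);d=q(i["rotation"]).apply(d)
    return o,d/np.linalg.norm(d)
def tri(*rs):
    A=sum(np.eye(3)-np.outer(d,d) for o,d in rs);b=sum((np.eye(3)-np.outer(d,d))@o for o,d in rs)
    p=np.linalg.solve(A,b);return p,[np.linalg.norm(np.cross(p-o,d)) for o,d in rs]
def plane(r,z): o,d=r;return o+d*(z-o[2])/d[2]
E
python3 - <<'E'
from h import *
t=ray("top",(206,235.4));sd=ray("side",(261.5,159.6))
print(tri(t,sd),plane(t,.1))
f=plane(ray("top",(200.5,127.5)),.03);print("frame",f,f-plane(t,.1))
b=plane(ray("top",(404,268)),.1);print("board plate",b)
print(q(state()["tool_rot"]).as_matrix())
E
```

```text
(array([0.52442215, 0.21065308, 0.09633311]), [np.float64(0.002225237653139709), np.float64(0.0022252376531400795)]) [0.52217124 0.2100807  0.1       ]
frame [0.7744961  0.24413246 0.03      ] [ 0.25232486  0.03405176 -0.07      ]
board plate [ 0.45097226 -0.2126128   0.1       ]
[[ 2.80033774e-01 -3.11584954e-04  9.59990098e-01]
 [-9.59988376e-01  1.83103185e-03  2.80033866e-01]
 [-1.84502678e-03 -9.99998275e-01  2.13632826e-04]]
```

The top and side rays put the thumb plate at about (0.523, 0.210, 0.10), and they meet within 2 mm. Its distance from the frame middle comes out at 255 mm, as expected. Next I shut the fingers and travel there high up.

>>> carry_out(rows=[[[0,0,0,0.9,0.9,0,0],[0,0,0,0.9,0.9,0,0],[0,0,0,0.9,0.9,0,0],[0,0,0,0.9,0.9,0,0],[0,0,0,0.9,0.9,0,0]]])

```text
time: 0.6
tool_pos: [0.3527, -0.4214, 0.3034]
tool_rot: [0.566, -0.565, 0.425, -0.424]
contact_force: [-0.3, -0.3, -0.6]
gripper_width: 0.146
```

>>> carry_out(rows=[[[0,0,0,0.9,0.9,0,0],[0,0,0,0.9,0.9,0,0],[0,0,0,0.9,0.9,0,0],[0,0,0,0.9,0.9,0,0],[0,0,0,0,0.9,0,0]]])

```text
time: 1.1
tool_pos: [0.4955, -0.2437, 0.3031]
tool_rot: [0.566, -0.566, 0.424, -0.423]
contact_force: [-0.4, 1.0, -0.2]
gripper_width: 0.001
```

>>> carry_out(rows=[[[0,0,0,0,0.9,0,0],[0,0,0,0,0.9,0,0],[0,0,0,0,0.9,0,0],[0,0,0,0,0.9,0,0],[0,0,0,0,0.9,0,0]]])

```text
time: 1.6
tool_pos: [0.4927, -0.0643, 0.3034]
tool_rot: [-0.566, 0.566, -0.425, 0.424]
contact_force: [0.2, 0.2, 0.4]
gripper_width: 0.003
```

>>> carry_out(rows=[[[0,0,0,0.1,0.9,0,0],[0,0,0,0.1,0.9,0,0],[0,0,0,0.1,0.9,0,0],[0,0,0,0.1,0.9,0,0],[0,0,0,0.1,0.9,0,0]]])

```text
time: 2.1
tool_pos: [0.5129, 0.1157, 0.3034]
tool_rot: [-0.566, 0.566, -0.424, 0.424]
contact_force: [0.4, -0.3, -0.5]
gripper_width: -0.001
```

>>> carry_out(rows=[[[0,0,0,0,0.9,-0.5,0],[0,0,0,0,0.9,-0.5,0],[0,0,0,0,0.4,-0.5,0],[0,0,0,0,0,0,0]]])

```text
time: 2.5
tool_pos: [0.5109, 0.2035, 0.2397]
tool_rot: [-0.564, 0.568, -0.425, 0.422]
contact_force: [0.1, -0.2, 0.3]
gripper_width: 0.002
```

Run:
```python
from h import *
s=state();np.save("s1.npy",s,allow_pickle=True)
cv2.imwrite("pics/w1.png",grab_frame("wrist"));print(s["tool_pos"],s["joint_pos"],tip_extent)
```

```text
[0.51094398 0.20354236 0.23970428] [ 2.43676617e-01 -7.41648331e-02  1.84784594e+00  2.59171502e-04
  1.37542250e+00  1.52744002e+00] 0.0726
```

View pics/w1.png

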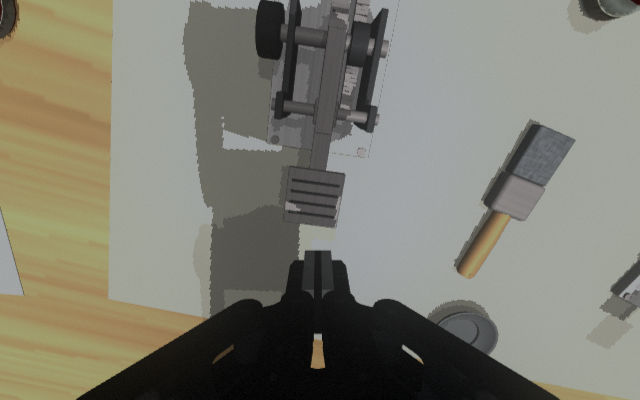

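Wrist view: the plate corners are at (290,166), (344,172), (338,227) and (283,220), with its centre at about (314,196). The shut fingertips are at (318,252).

Run:
```python
from h import *
s=np.load("s1.npy",allow_pickle=True).item()
w=ray("wrist",(314,196),s);print(plane(w,.1))
print(tri(w,ray("top",(206,235.4)),ray("side",(261.5,159.6))))
i=camera_info("wrist");T=np.linalg.inv(i["tool_from_camera"])
for y in(.0726,.085):
  p=i["intrinsics"]@(T@[0,y,0,1])[:3];print(p[:2]/p[2])
```

```text
[0.52655294 0.21043166 0.1       ]
(array([0.52471731, 0.21042968, 0.09627515]), [np.float64(0.0007023085154235427), np.float64(0.0025542233560203755), np.float64(0.0019073093400502996)])
[316.74165458 266.39216912]
[316.78298219 255.06184571]
```

>>> carry_out(rows=[[[0,0,0,0.2,0.15,-0.5,0],[0,0,0,0,0,-0.5,0],[0,0,0,0,0,-0.4,0],[0,0,0,0,0,0,0]]])

```text
time: 2.95
tool_pos: [0.5202, 0.207, 0.1858]
tool_rot: [-0.564, 0.567, -0.425, 0.424]
contact_force: [-0.4, -0.2, -0.8]
gripper_width: 0.0
```

Run:
```python
from h import *
s=state();print(s["tool_pos"])
cv2.imwrite("pics/w2.png",grab_frame("wrist"));cv2.imwrite("pics/s2.png",cv2.resize(grab_frame("side")[110:210,220:380],None,fx=5,fy=5))
```

```text
[0.52017876 0.2069867  0.18579832]
```

View pics/w2.png

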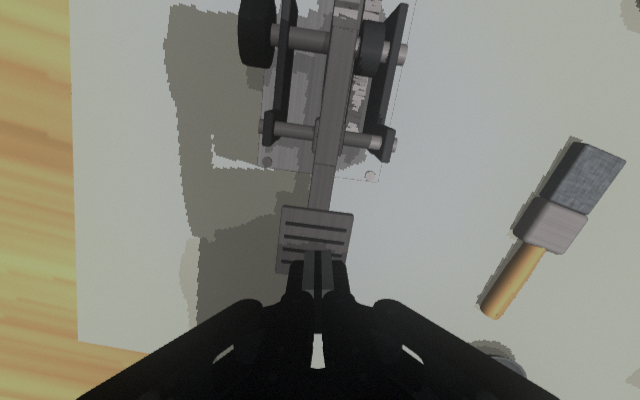

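View pics/s2.png

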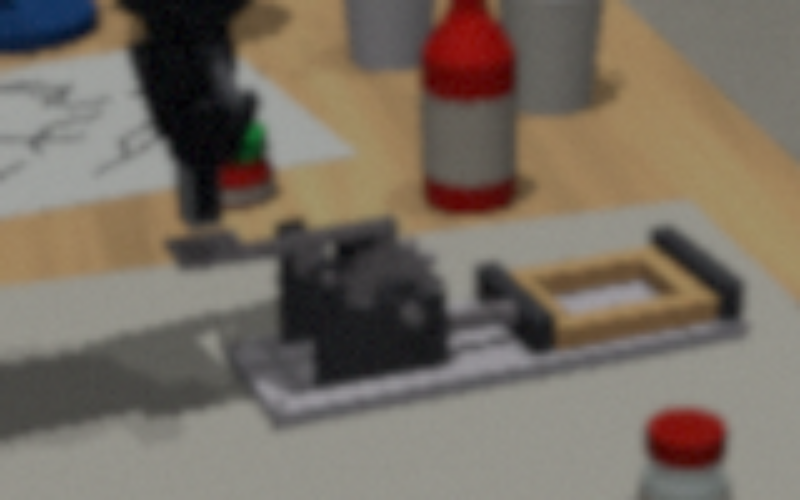

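Wrist view: the tips at about (318,262) stand over the plate, whose visible corners run from (283,207) to (352,273). The side view shows a small gap above the plate. Now I press.

>>> carry_out(rows=[[[0,0,0,0,0.05,-0.2,0],[0,0,0,0,0,-0.2,0],[0,0,0,0,0,-0.2,0],[0,0,0,0,0,0,0]]])

```text
time: 3.45
tool_pos: [0.5207, 0.2102, 0.1628]
tool_rot: [-0.565, 0.566, -0.425, 0.424]
contact_force: [-1.0, -0.8, 2.5]
gripper_width: -0.0
```

>>> carry_out(rows=[[[0,0,0,0,0,-0.2,0],[0,0,0,0,0,0,0],[0,0,0,0,0,0,0],[0,0,0,0,0,0,0],[0,0,0,0,0,0,0]]])

```text
time: 3.95
tool_pos: [0.5212, 0.2103, 0.1561]
tool_rot: [0.566, -0.566, 0.424, -0.424]
contact_force: [-3.1, 0.4, 3.6]
gripper_width: 0.002
```

>>> carry_out(rows=[[[0,0,0,0,0,0,0],[0,0,0,0,0,0,0],[0,0,0,0,0,0,0],[0,0,0,0,0,0,0],[0,0,0,0,0,0,0]]])

```text
time: 4.45
tool_pos: [0.5212, 0.2102, 0.1559]
tool_rot: [0.566, -0.566, 0.424, -0.424]
contact_force: [-2.7, 1.0, 4.5]
gripper_width: 0.001
```

Run:
```python
from h import *
cv2.imwrite("pics/s3.png",cv2.resize(grab_frame("side")[110:210,220:380],None,fx=5,fy=5))
```

```text
(no output)
```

View pics/s3.png

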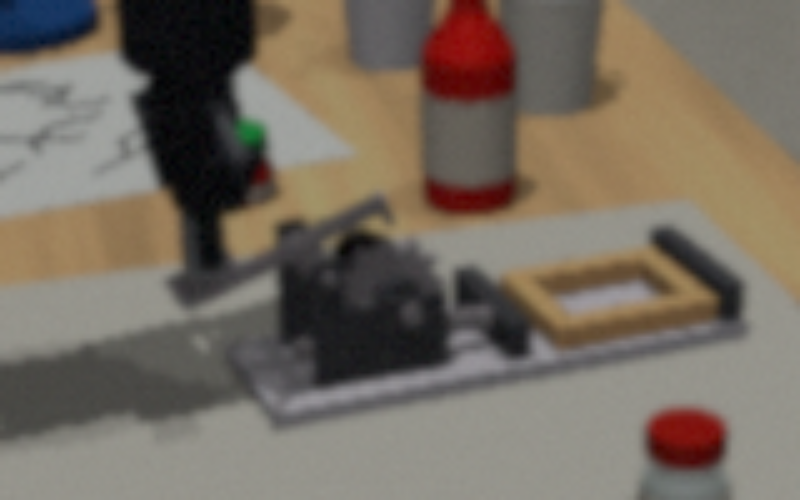

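The pawl is lifted. The jaw has already moved back, with its near end at about (520,340) in the crop where it was (540,335), so a gap is opening beside the frame. The frame has not moved. I keep holding.

>>> carry_out(rows=[[[0,0,0,0,0,0,0],[0,0,0,0,0,0,0],[0,0,0,0,0,0,0],[0,0,0,0,0,0,0],[0,0,0,0,0,0,0]]])

```text
time: 5.0
tool_pos: [0.5212, 0.2102, 0.1559]
tool_rot: [-0.566, 0.566, -0.424, 0.424]
contact_force: [-3.4, 1.1, 3.5]
gripper_width: -0.002
```

>>> carry_out(rows=[[[0,0,0,0,0,0,0],[0,0,0,0,0,0,0],[0,0,0,0,0,0,0],[0,0,0,0,0,0,0],[0,0,0,0,0,0,0]]])

```text
time: 5.5
tool_pos: [0.5212, 0.2102, 0.1559]
tool_rot: [-0.566, 0.566, -0.424, 0.424]
contact_force: [-2.5, 0.8, 3.6]
gripper_width: 0.003
```

>>> carry_out(rows=[[[0,0,0,0,0,0,0],[0,0,0,0,0,0,0],[0,0,0,0,0,0,0],[0,0,0,0,0,0,0],[0,0,0,0,0,0,0]]])

```text
time: 6.0
tool_pos: [0.5212, 0.2102, 0.1559]
tool_rot: [-0.566, 0.566, -0.424, 0.424]
contact_force: [-2.6, 0.2, 3.7]
gripper_width: -0.0
```

>>> carry_out(rows=[[[0,0,0,0,0,0,0],[0,0,0,0,0,0,0],[0,0,0,0,0,0,0],[0,0,0,0,0,0,0],[0,0,0,0,0,0,0]]])

```text
time: 6.5
tool_pos: [0.5212, 0.2102, 0.1559]
tool_rot: [-0.566, 0.566, -0.424, 0.424]
contact_force: [-3.0, 0.4, 4.0]
gripper_width: 0.0
```

>>> carry_out(rows=[[[0,0,0,0,0,0,0],[0,0,0,0,0,0,0],[0,0,0,0,0,0,0],[0,0,0,0,0,0,0],[0,0,0,0,0,0,0]]])

```text
time: 7.0
tool_pos: [0.5212, 0.2102, 0.1559]
tool_rot: [0.566, -0.566, 0.424, -0.424]
contact_force: [-2.8, -0.1, 4.1]
gripper_width: 0.0
```

Run:
```python
from h import *
cv2.imwrite("pics/s4.png",cv2.resize(grab_frame("side")[110:210,220:380],None,fx=5,fy=5))
cv2.imwrite("pics/t4.png",cv2.resize(grab_frame("top")[80:260,160:300],None,fx=3.3,fy=3.3))
```

```text
(no output)
```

View pics/s4.png

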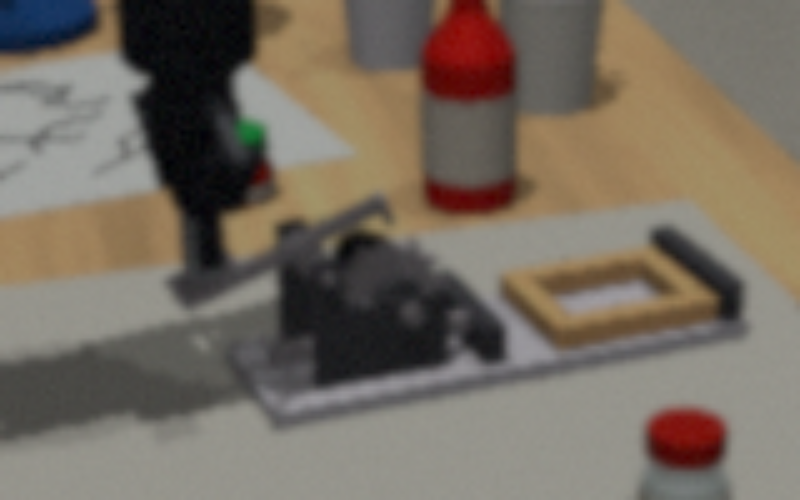

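View pics/t4.png

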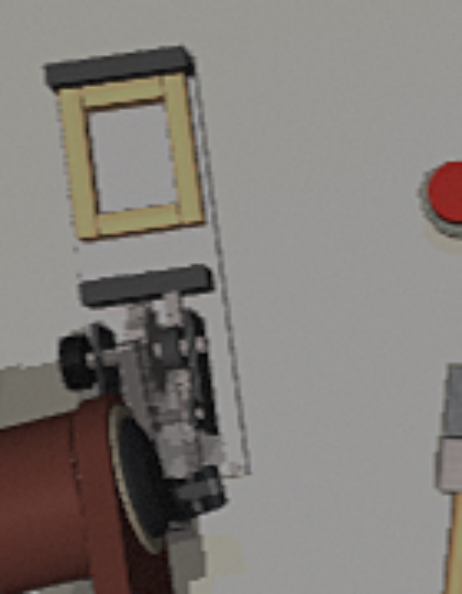

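The jaw stands well back: in the top crop the gap is about 44 px, or roughly 30 mm. The frame is undisturbed. I'll hold another second and check that the jaw has stopped moving.

>>> carry_out(rows=[[[0,0,0,0,0,0,0],[0,0,0,0,0,0,0],[0,0,0,0,0,0,0],[0,0,0,0,0,0,0],[0,0,0,0,0,0,0]]])

```text
time: 7.6
tool_pos: [0.5212, 0.2102, 0.1559]
tool_rot: [-0.566, 0.566, -0.424, 0.424]
contact_force: [-3.6, 1.2, 3.0]
gripper_width: -0.003
```

>>> carry_out(rows=[[[0,0,0,0,0,0,0],[0,0,0,0,0,0,0],[0,0,0,0,0,0,0],[0,0,0,0,0,0,0],[0,0,0,0,0,0,0]]])

```text
time: 8.1
tool_pos: [0.5212, 0.2102, 0.1559]
tool_rot: [0.566, -0.566, 0.424, -0.424]
contact_force: [-2.9, 1.7, 2.9]
gripper_width: 0.003
```

Run:
```python
from h import *
a=grab_frame("top");cv2.imwrite("pics/t5raw.png",a)
b=cv2.resize(a[80:260,160:300],None,fx=3.3,fy=3.3);o=cv2.imread("pics/t4.png")
cv2.imwrite("pics/t5.png",b)
d=cv2.absdiff(b,o).max(2)[250:320,60:230];print("jaw diff",d.mean(),d.max())
# jaw-face / frame edge along clamp axis, columns near middle
t0=cv2.imread("pics/top0.png")
for c in (190,200,212): print(c,[int(x) for x in a[140:172,c].mean(1)],"\n before",[int(x) for x in t0[140:172,c].mean(1)])
```

```text
jaw diff 1.3929411764705881 9
190 [135, 125, 127, 121, 86, 135, 131, 131, 134, 117, 110, 38, 62, 157, 150, 151, 152, 151, 151, 152, 150, 151, 153, 158, 85, 52, 62, 61, 61, 64, 66, 31] 
 before [123, 115, 117, 109, 78, 123, 121, 119, 124, 110, 107, 47, 54, 54, 55, 58, 58, 51, 11, 30, 150, 139, 133, 139, 135, 135, 136, 136, 138, 135, 136, 136]
200 [150, 151, 155, 121, 127, 129, 135, 135, 137, 133, 32, 105, 158, 153, 150, 150, 150, 151, 149, 150, 150, 152, 159, 76, 55, 59, 61, 60, 65, 63, 11, 25] 
 before [137, 138, 140, 109, 117, 118, 122, 125, 127, 85, 51, 53, 57, 56, 54, 61, 16, 23, 86, 146, 136, 134, 136, 137, 137, 138, 139, 138, 138, 137, 139, 119]
212 [154, 121, 133, 134, 135, 138, 140, 143, 47, 58, 162, 150, 150, 151, 151, 151, 150, 149, 150, 153, 158, 85, 57, 61, 62, 60, 63, 60, 97, 137, 131, 128] 
 before [142, 110, 120, 122, 124, 126, 130, 111, 46, 55, 57, 55, 58, 54, 50, 75, 86, 80, 84, 84, 88, 83, 110, 99, 81, 125, 122, 104, 123, 121, 75, 124]
```

The jaw has stopped moving, and its edge has shifted 14 px, about 31 to 32 mm, so it is all the way back. I lift off.

>>> carry_out(rows=[[[0,0,0,-0.05,0,0.3,0],[0,0,0,0,0,0.5,0],[0,0,0,0,0,1,0],[0,0,0,0,0,1,0],[0,0,0,0,0,0,0]]])

```text
time: 8.65
tool_pos: [0.5222, 0.2108, 0.2761]
tool_rot: [0.569, -0.562, 0.421, -0.428]
contact_force: [0.7, 0.1, 1.2]
gripper_width: -0.001
```

>>> carry_out(rows=[[[0,0,0,-0.8,0,0.3,0],[0,0,0,-0.8,0,0,0],[0,0,0,0,0,0,0],[0,0,0,0,0,0,0],[0,0,0,0,0,0,0]]])

```text
time: 9.15
tool_pos: [0.4558, 0.2101, 0.2799]
tool_rot: [0.566, -0.566, 0.424, -0.425]
contact_force: [-0.3, 0.1, 0.4]
gripper_width: -0.002
```

Run:
```python
from h import *
a=grab_frame("top");cv2.imwrite("pics/t6.png",a);cv2.imwrite("pics/s6.png",grab_frame("side"))
t0=cv2.imread("pics/t5raw.png");print([int(x) for x in a[140:172,200].mean(1)])
print(state()["contact_force"],state()["joint_vel"].max())
```

```text
[146, 147, 149, 116, 124, 126, 130, 131, 135, 133, 32, 101, 155, 148, 147, 146, 148, 146, 148, 146, 147, 149, 153, 75, 53, 61, 58, 60, 60, 63, 15, 21]
[ 0.56675039 -0.46301292  0.17493432] 0.0028935081161341734
```

View pics/t6.png

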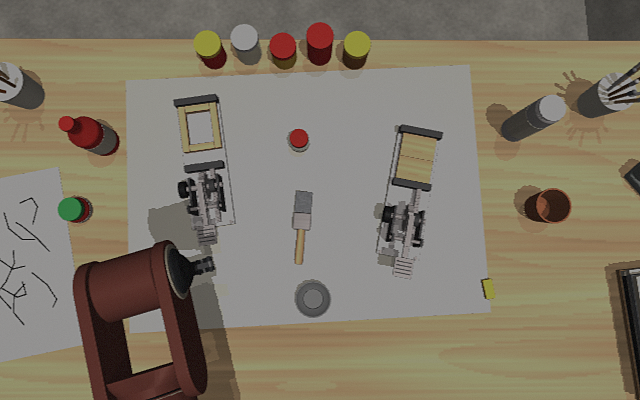

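View pics/s6.png

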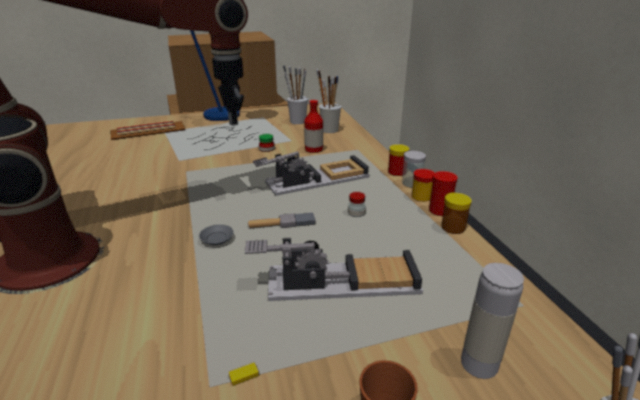

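The jaw at top (203,166) has stayed back, and the frame at (200,128) is unmoved. The board's clamp at (415,158) is still shut, and the robot is clear of everything.

```bash
python3 -c "
from plant import *
print(job_done())"
```

```text
the job is handed in; nothing more can be done
None
```

The frame's clamp is open, and the job was handed in shortly after 9 s of the 29 s allowed. With the fingers shut I pressed its thumb plate about 16 mm down, with 3 to 4.5 N of upward force on the tool. I held it for a little over 4 s and then lifted clear.

**Last checks**
- **Frame's clamp:** the jaw moved about 14 px in the top view, roughly 31 to 32 mm. It stood still while I held the plate and stayed back after I let go.
- **Frame:** it lies where it was, with no shift visible in the top picture.
- **Board's clamp:** it still looks shut in both the top and side pictures.
- **Robot:** it touches nothing; the force reading is within noise.

No check failed. The cameras placed the plate's upper face at 96 mm above the table against the stated 100 mm, with the rays missing each other by 2 to 3 mm. That was close enough for the press.

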